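# Unlock the paint chest and hold its latch drawn

## Robot

A 6-joint arm with a two-finger parallel gripper is mounted at the origin on the work surface. World frame = base frame: x ahead of the robot, y to its left, z up, the work surface at z = 0. Lengths are in mm, angles in rad, forces in N, time in s.
With the tool pointing down it reaches from about 200 to 875 mm from the base axis. Payload 3.4 kg.
Tool frame: the origin (TCP) lies at the very end of the fingers, on their centre line; the grasp point (between the pads) lies 19 mm behind it (manip.pinch_z is the distance from the TCP to the grasp point, in mm); x points along the fingers, y is the direction in which the jaws open and shut, and the axes are right-handed (so a half turn about x gives the same grasp; the last joint's range is limited). The gripper opens to 94 mm and grips with 3 to 60 N. Pads are 16 mm wide; open, the fingers measure 119 mm over their backs; the gripper's body (75 mm by 177 mm) begins 78 mm behind the grasp point.
Start: joints at [0.995, 0.276, 1.505, -0, 1.361, -0.121], TCP at [252.61, 516.579, 205.493] pointing down, gripper open.
Joint ranges: [-2.89, 2.89], [-0.75, 2.08], [0.22, 2.7], [-1.18, 4.32], [0.11, 2.71], [-2.7, 2.7]. Speed limits (rad/s): [2.57, 2.57, 3.14, 3.14, 3.14, 3.14].

## Interface

Orientations are given as [roll, pitch, yaw] about the fixed x, y, z axes, in that order (R = Rz(yaw) Ry(pitch) Rx(roll)).
In Python, from bench import manip, vision gives the robot as it stands. The module is installed in compiled form; this text tells all that it offers.
- The arm moves only by the tool arm_command, never from a script. Its arguments are lists of equal length, an entry for each row: "offset": the shift along the tool's x, y, z in units of 30 mm (1.0 is 30 mm), a list of three; "roll": the turn about the tool's x in units of 6 degrees (1.0 is 6 degrees); "fingers": the finger opening in mm, from 0 to 94. A call has 1 to 12 rows; each row is the pose to reach, as a shift and turn from the pose commanded when the call began, along the tool's axes at that moment; what a row does not reach only later rows make up. A row lasts 1/12 s, in which the tool goes at most 41.7 mm and 7.16 degrees, less where a joint would pass 70% of its speed; a pose out of reach is approached as far as the arm can. A call with a gripper value outside its range is refused whole. The fingers move at their own pace and stop on an object; the grip force is fixed at half the most. Time passes only in rows, so rows that repeat a pose let the fingers close. It gives the time, the measured TCP pose, the force and the opening at its end, in the units of the state.
- manip.read_state(): the state, without advancing time (a new reading comes with each control period).
- vision.camera(name): name is "scene" or "side" or "wrist"; returns (picture, depth): 400x640x3 uint8, red, green, blue; 400x640 float32, mm along the optical axis (not along the pixel's ray), 0 where there is no reading.
- vision.camera_model(name): a dict with "fx", "fy", "cx", "cy" (pixels), "R" (3x3) and "t" (3): a world point X has camera coordinates R X + t. Camera axes: x right, y down, z forward; pixel columns grow to the right and rows downward; lengths in mm; the calibration is good to about 2 mm. A picture is of the moment at which its call begins: read the wrist's pose just before it. camera_model takes no time and is no camera call; for the wrist camera it gives the pose at the moment of the call.
- manip.hand_in(): hands the job in, once; it reports no verdict.
The state is a dict: "time_s": time; "joints": joint angles; "dq": joint speeds; "effort": joint torques, N m; "eef_pos": TCP position; "tcp_rot": TCP orientation; "wrist_force": force on the tool from outside, world axes, zero at the start; "moment": the same for the moment, N m; "gripper_width": finger opening in mm.
Only numpy, scipy, OpenCV 4.12 (cv2) and the standard library are available. Lean on these libraries where they do the work, as an engineer would, in place of code of your own. Each camera call takes 0.05 s, during which the arm holds its last target.

## Task

The steel paint chest is held shut by a spring latch. Take the square-headed key out of the wooden key block, put it into the keyway on top of the chest's lock and, where sticky pins stop it halfway, rock it to and fro under light pressure until it slips past them and sits fully home; only then turn it clockwise, seen from above, a quarter turn from the middle, to about its stop. The latch springs back when let go, so finish while still gripping the key, holding it turned; leave the round-headed key, the jar, the tin and the brush where they are.

Things in the scene. Friction and masses are not known exactly. Their poses are not given: they have to be found in the camera images.
- key: The steel key to use: SQUARE head, 84 mm long, upright in a slot of the key block, its end 10 mm above the table. Origin: middle of its lower end; z up to the head, x along its width, y through its thickness. Bit 22 (x) by 5 (y) mm, z 0 to 14; stem 10 by 5 mm to z 47; collar 16 by 9 mm, z 47 to 51; then the head to z 84. Half a turn about z makes no difference. About 70 g.
- key_head (a point): Middle of the key's square head, 67 mm above its lower end; axes as the key's. The head is 34 (x) by 10 (y) by 34 (z) mm; its flat faces look along y: grip it there.
- round_key: A like steel key of another lock with a ROUND head (34 mm across, 10 mm thick), in the other slot of the block. Leave it. Origin and axes as for the key.
- key_block: Fixed wooden block, 130 (x) by 50 (y) by 40 (z) mm, origin at the middle of its underside. Two slots 24 (x) by 7 (y) mm and 30 mm deep at x = -33 and +33 mm; either key may be in either slot.
- chest: Fixed grey and dark steel paint chest, 280 (x) by 266 (y) by 100 (z) mm, origin at the middle of its underside. On its lid at x = -50 mm, y = 0 stands the steel lock case, 80 (x) by 100 (y) mm, from z = 100 to 150 mm, the keyway in a round brass plug in its top. A latch bolt runs from the case towards +x into a keeper 136 mm high.
- keyway (a point): Middle of the keyway's mouth, on top of the brass plug, 148 mm above the table (2 mm below the case's top, in a round opening 34 mm across); turns with the plug. z up, x along the slot, y across it. Slot 26 (x) by 8 (y) mm with 2.5 mm bevels. Floor 36 mm down: fully home is the key's end more than 31 mm below this point.
- pin_level (a point): On the lock's axis, 13 mm below the mouth, where stuck pins stop the key's bit. It passes only while the key is turned back anticlockwise (seen from above) from the plug's middle position: at least 10 to 22 degrees, different each time; 27 to 40 always passes; clockwise never. Try it under some 5 to 10 N. Below the pins it goes straight to the floor and can be turned clockwise.
- plug (a joint): Plug angle in rad: 0 in the middle (slot's x along the chest's x), growing clockwise seen from above; stops at -0.75 and 1.6. Starts within 0.2 of 0. A spring (0.08 N m per rad; drag 0.02 N m) pulls it towards 0. The key has up to 0.2 rad of play in it, so turn the key 95 to 102 degrees from the middle to bring the plug to 90. It draws the latch bolt, 9 mm per rad.
- jar: Glass jar with a metal cap, 72 mm across, 100 mm tall; origin at the middle of its underside. Leave it.
- tin: Small tin with a paper label, 60 mm across, 70 mm tall; origin at the middle of its underside. Leave it.
- brush: Paint brush lying flat near the table's right side. Leave it.
Not all that is in view belongs to the job. Leave any orange or red look-alike of the key alone.

How it is judged:
By the outcome, as a careful person would: the job done as asked, in the order asked, and still so for the second after the job is handed in, while the arm keeps its last pose, push and grip.
It also fails if it takes over 54 s, if anything falls off the work surface, if the arm or the gripper's body presses on something with over 40 N, if the wrist force passes 120 N, or if a joint passes its speed limit or range.

## Working session

There is one attempt and no reset: what is moved stays moved. The work goes in short steps, Python scripts to look and compute and a tool call to move; the robot and the scene stay as the last step left them, time stands still between calls to the robot, and variables do not carry over. Pictures are saved under pics/ and viewed, and the job is handed in when it is done.

Besides the shell and the picture viewer there is one more tool, called after "Emit:" as a command line: name --pt "numbers of a row" for each row, then --argument value for the rest. arm_command: Moves the arm, as the interface text tells. Its arguments: {"type":"object","properties":{"offset":{"type":"array","items":{"type":"array","items":{"type":"number"}}},"roll":{"type":"array","items":{"type":"number"}},"fingers":{"type":"array","items":{"type":"number"}}},"required":["offset","roll","fingers"]}

```bash
mkdir -p pics
cat > h.py <<'E'
import numpy as np, cv2
from bench import manip, vision
def snap(n):
    m=vision.camera_model(n); p,d=vision.camera(n); return p,d,m
def save(f,p): cv2.imwrite('pics/'+f,cv2.cvtColor(p,cv2.COLOR_RGB2BGR))
def ray(m,u,v):
    R=np.array(m['R']);t=np.array(m['t']); c=-R.T@t
    d=R.T@np.array([(u-m['cx'])/m['fx'],(v-m['cy'])/m['fy'],1]); return c,d
def onz(m,u,v,z):
    c,d=ray(m,u,v); return c+d*(z-c[2])/d[2]
def deproj(m,d):
    v,u=np.mgrid[:d.shape[0],:d.shape[1]]
    P=np.stack([(u-m['cx'])/m['fx']*d,(v-m['cy'])/m['fy']*d,d],-1)
    return (P-np.array(m['t']))@np.array(m['R'])
E
python3 - <<'E'
from h import *
s=manip.read_state(); print({k:np.round(v,3) for k,v in s.items()})
for n in ['scene','side','wrist']:
    p,d,m=snap(n); save(n+'0.png',p); np.savez('pics/'+n+'0.npz',p=p,d=d,**m); print(n,np.round(-np.array(m['R']).T@m['t']),m['fx'],np.round(m['R'],2).tolist())
E
```

```text
{'time_s': np.float64(0.0), 'joints': array([ 0.995,  0.277,  1.506, -0.   ,  1.361, -0.121]), 'dq': array([-0.002,  0.001,  0.001,  0.001,  0.001, -0.001]), 'effort': array([-1.0000e-03, -4.0460e+01, -2.3723e+01,  7.0000e-02,  3.5000e-02,
       -0.0000e+00]), 'eef_pos': array([252.273, 516.067, 204.623]), 'tcp_rot': array([-1.678,  1.569, -2.132]), 'wrist_force': array([ 0.709, -0.142, -0.077]), 'moment': array([ 0.013, -0.04 , -0.011]), 'gripper_width': np.float64(93.912)}
scene [1305. -657.  740.] 488.5260574852378 [[0.57, 0.82, 0.01], [0.47, -0.31, -0.83], [-0.67, 0.48, -0.56]]
side [  56. -701. 1032.] 434.909310192897 [[0.74, -0.67, -0.01], [-0.52, -0.57, -0.64], [0.42, 0.48, -0.77]]
wrist [181. 550. 384.] 306.98974125752943 [[0.44, 0.9, -0.0], [0.86, -0.42, 0.27], [0.24, -0.12, -0.96]]
```

View pics/scene0.png

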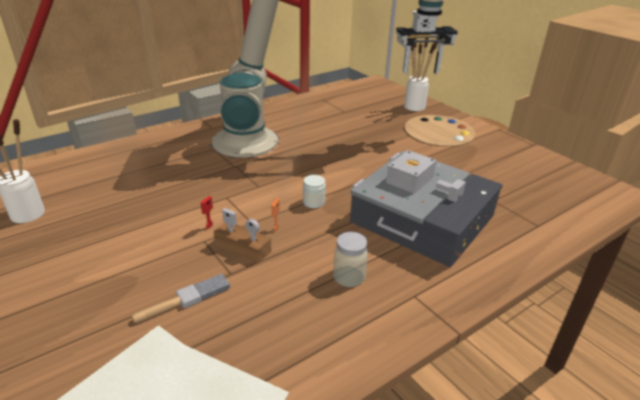

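View pics/side0.png

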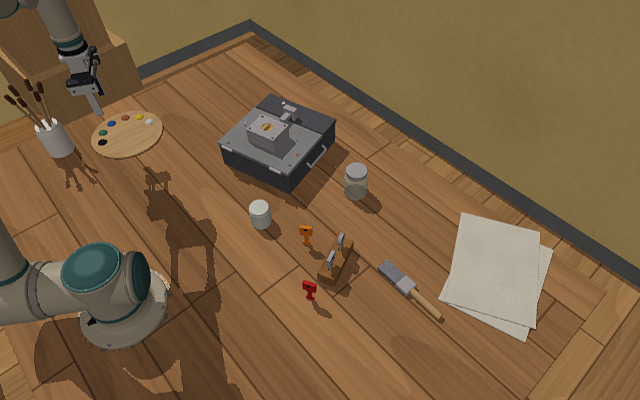

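View pics/wrist0.png

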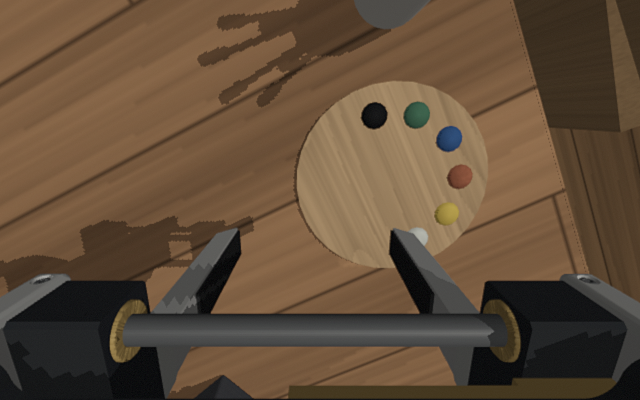

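The scene view shows steel keys at about (229,220) and (252,228), a red look-alike at (207,212) and an orange one at (276,213). The lock is at about (412,165) in the scene view and (266,128) in the side view. Next I'll crop these close.

Run:
```python
import cv2,numpy as np
a=cv2.imread('pics/scene0.png');b=cv2.imread('pics/side0.png')
A=cv2.resize(a[180:270,190:300],(480,393),interpolation=cv2.INTER_CUBIC)
B=cv2.resize(b[215:305,290:370],(320,360),interpolation=cv2.INTER_CUBIC)
C=np.zeros((393,800,3),np.uint8);C[:,:480]=A;C[:360,480:]=B;cv2.imwrite('pics/crop1.png',C)
A=cv2.resize(a[145:255,345:505],(480,330),interpolation=cv2.INTER_CUBIC)
B=cv2.resize(b[90:195,215:340],(320,269),interpolation=cv2.INTER_CUBIC)
C=np.zeros((393,800,3),np.uint8);C[:330,:480]=A;C[:269,480:]=B;cv2.imwrite('pics/crop2.png',C)
```

```text
(no output)
```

View pics/crop1.png

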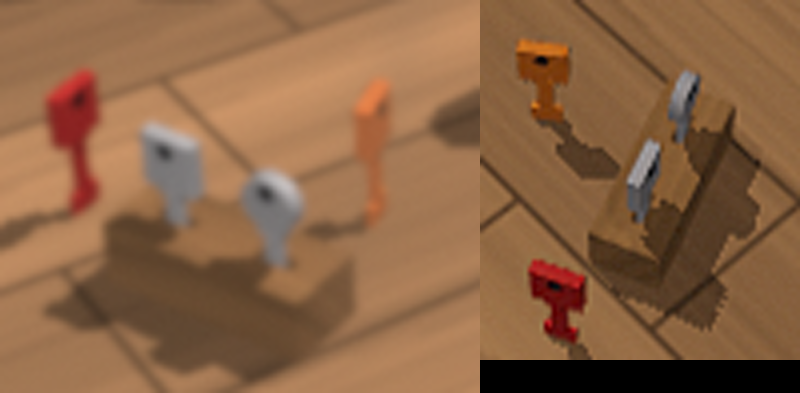

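View pics/crop2.png

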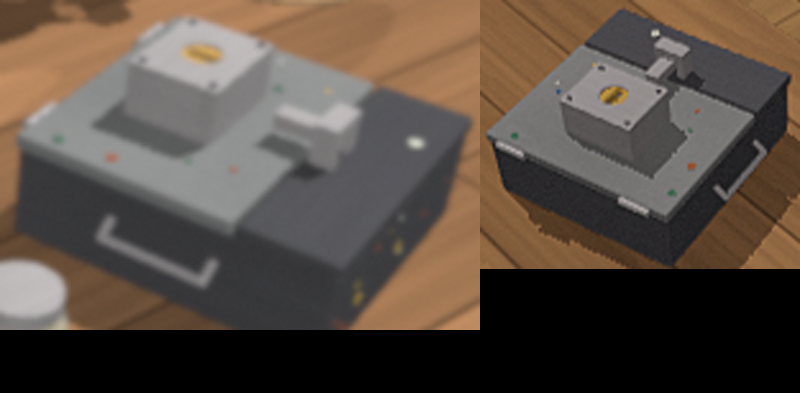

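Candidates: square steel key at scene (229,220) / side (331,260); round steel key at scene (252,228) / side (341,240); red look-alike at scene (207,212); orange look-alike at scene (276,213). I choose the square steel one; the crops confirm its square head. Now I'll measure it.

Run:
```python
from h import *
def fit(P):
    c=np.median(P,0);r=cv2.minAreaRect(P[:,:2].astype(np.float32));return np.round(c,1),[np.round(x,2) for x in r]
for n,box in [('scene',(195,250,200,300)),('side',(225,280,320,360))]:
    z=np.load(f'pics/{n}0.npz');m={k:z[k] for k in ['R','t','fx','fy','cx','cy']};p,d=z['p'],z['d']
    W=deproj(m,d); hsv=cv2.cvtColor(p,cv2.COLOR_RGB2HSV)
    mk=np.zeros(d.shape,np.uint8);a,b,c,e=box
    mk[a:b,c:e]=((hsv[a:b,c:e,1]<70)&(hsv[a:b,c:e,2]>90))*255
    k,l,st,ce=cv2.connectedComponentsWithStats(mk)
    for i in range(1,k):
        if st[i,4]<15: continue
        Q=W[l==i];Q=Q[(d[l==i]>0)]
        print(n,st[i],np.round(ce[i],1),len(Q),Q.min(0).round(),Q.max(0).round(),np.median(Q,0).round(1), onz(m,*ce[i],75).round(1))
        C=Q[(Q[:,2]>60)&(Q[:,2]<95)]
        if len(C)>5:
            x=C[:,:2]-C[:,:2].mean(0);w,V=np.linalg.eigh(x.T@x);print('  dir',np.degrees(np.arctan2(V[1,1],V[0,1])),np.sqrt(w/len(C)))
    # chest: case top z~150
    t=(W[...,2]>143)&(W[...,2]<158)&(d>0)&(W[...,0]>200)&(W[...,0]<900)&(hsv[...,1]<60)
    k,l,st,ce=cv2.connectedComponentsWithStats(t.astype(np.uint8))
    for i in range(1,k):
        if st[i,4]>150: print(n,'top',st[i],fit(W[l==i]))
    t=(W[...,2]>90)&(W[...,2]<110)&(d>0)&(W[...,0]>200)&(W[...,0]<1000)
    k,l,st,ce=cv2.connectedComponentsWithStats(t.astype(np.uint8))
    for i in range(1,k):
        if st[i,4]>600: print(n,'lid',st[i],fit(W[l==i]))
    # brass
    br=cv2.inRange(hsv,(12,110,100),(30,255,255)); br[W[...,2]<140]=0; br[W[...,2]>160]=0
    ys,xs=np.nonzero(br); print('brass',len(xs),xs.mean() if len(xs) else 0,ys.mean() if len(xs) else 0, onz(m,xs.mean(),ys.mean(),148) if len(xs) else 0)
    # block top
    t=(W[...,2]>34)&(W[...,2]<45)&(d>0); t[:a-20]=0;t[b+20:]=0;t[:,:c-30]=0;t[:,e+30:]=0
    k,l,st,ce=cv2.connectedComponentsWithStats(t.astype(np.uint8))
    for i in range(1,k):
        if st[i,4]>60: print(n,'blk',st[i],fit(W[l==i]))
```

```text
scene [222 208  15  23 214] [229.2 218.1] 214 [ 312. -294.   -4.] [ 470. -219.   95.] [ 456.5 -285.4   74.6] [ 457.5 -285.4   75. ]
  dir -152.9656025430038 [ 2.92935187 10.29044385]
scene [245 219  15  22 189] [252.2 227.8] 188 [ 388. -268.   -5.] [ 531. -188.   93.] [ 515.6 -258.4   74.4] [ 519.1 -259.5   75. ]
  dir -150.26543289285007 [2.96959433 8.76807704]
scene top [388 151  48  26 640] (array([596.2, 146. , 147.3]), [array([591.36, 150.69]), array([ 82.09, 105.34]), np.float64(16.59)])
scene lid [ 350  151  152   87 5425] (array([680.6, 122.5,  97.3]), [array([635.5 , 164.76]), array([292.08, 273.21]), np.float64(17.24)])
brass 1015 360.71822660098525 41.4935960591133 [-266.30902803  701.80776465  148.        ]
scene blk [302 188  23  10  80] (array([442.6, -39.6,  39.7]), [array([432.99, -34.87]), array([59.1 , 27.95]), np.float64(45.3)])
scene blk [213 222  58  29 719] (array([ 488.3, -272.5,   37.8]), [array([ 481.97, -271.25]), array([133.85,  53.43]), np.float64(23.51)])
side [337 233   7  11  41] [340.  237.8] 41 [ 493. -266.    1.] [ 557. -204.   96.] [ 503.1 -257.4   90.4] [ 511.4 -250.    75. ]
  dir -154.50563719666962 [2.80491273 8.04778439]
side [327 250   8  12  45] [330.4 255.6] 45 [ 432. -291.   39.] [ 488. -249.   96.] [ 448.4 -281.    93.1] [ 456.  -273.2   75. ]
  dir -153.43139166548957 [2.69079754 9.39450665]
side top [246 115  43  28 593] (array([584.9, 148.1, 149.5]), [array([586.97, 153.63]), array([ 83.79, 104.97]), np.float64(18.64)])
side lid [ 217   94  120   83 4130] (array([626.1, 131.6,  99.4]), [array([632.65, 166.95]), array([295.91, 268.7 ]), np.float64(17.09)])
brass 989 535.459049544995 39.624873609706775 [1612.69530192 -134.01781179  148.        ]
side blk [317 235  37  47 667] (array([ 475.4, -274.1,   39.3]), [array([ 478.68, -268.22]), array([133.13,  51.33]), np.float64(23.71)])
```

```bash
cat >> h.py <<'E'
from scipy.spatial.transform import Rotation as Ro
def toolR(s): return Ro.from_euler('xyz',s['tcp_rot']).as_matrix()
def plan(x,y,z,psi,s=None):
    """delta command to bring TCP to xyz, tool-y world angle psi (deg)"""
    s=s or manip.read_state(); R=toolR(s)
    o=R.T@(np.array([x,y,z])-s['eef_pos'])/30
    cur=np.degrees(np.arctan2(R[1,1],R[0,1])); r=-((psi-cur+180)%360-180)/6
    print('tcp',np.round(s['eef_pos'],1),'psi',round(cur,1),'j6',round(s['joints'][5],2),'t',round(s['time_s'],2),'| offset',np.round(o,3),'roll',round(r,2))
    return o,r
E
python3 - <<'E'
from h import *
s=manip.read_state();R=toolR(s);print(R.round(3))
m=vision.camera_model('wrist');C=-np.array(m['R']).T@m['t']
print('cam in tool',(R.T@(C-s['eef_pos'])).round(1)); print((np.array(m['R'])@R).round(3))
plan(452,-282,200,113.6)
plan(452,-282,200,-66.4)
z=np.load('pics/scene0.npz');print([onz(z,u,v,40).round() for u,v in [(207,212),(276,213)]])
E
```

```text
[[-0.001  0.439  0.898]
 [-0.001  0.898 -0.439]
 [-1.    -0.001 -0.   ]]
cam in tool [-179.2   -1.1  -79.3]
[[ 0.     1.     0.   ]
 [-0.272 -0.     0.962]
 [ 0.962 -0.     0.272]]
tcp [252.4 516.2 204.8] psi 63.9 j6 -0.12 t 0.15 | offset [  0.186 -20.979  17.666] roll -8.28
tcp [252.4 516.2 204.8] psi 63.9 j6 -0.12 t 0.15 | offset [  0.186 -20.979  17.666] roll 21.72
[array([ 360., -299.,   40.]), array([ 458., -161.,   40.])]
```

Emit:
arm_command --pt "0.2 -20.98 17.67" --pt "0.2 -20.98 17.67" --pt "0.2 -20.98 17.67" --pt "0.2 -20.98 17.67" --pt "0.2 -20.98 17.67" --pt "0.2 -20.98 17.67" --pt "0.2 -20.98 17.67" --pt "0.2 -20.98 17.67" --pt "0.2 -20.98 17.67" --pt "0.2 -20.98 17.67" --pt "0.2 -20.98 17.67" --pt "0.2 -20.98 17.67" --roll '[21.7,21.7,21.7,21.7,21.7,21.7,21.7,21.7,21.7,21.7,21.7,21.7]' --fingers '[50,50,50,50,50,50,50,50,50,50,50,50]'

```text
time_s: 1.15
eef_pos: [373.7, 29.6, 201.9]
tcp_rot: [2.213, 1.57, 0.252]
wrist_force: [0.6, 0.2, 0.4]
gripper_width: 49.8
```

```bash
python3 -c "
from h import *
plan(452,-282,200,-66.4)"
```

```text
tcp [373.7  29.6 201.9] psi -22.4 j6 0.28 t 1.15 | offset [0.064 6.364 8.615] roll 7.34
```

Emit:
arm_command --pt "0.06 6.36 8.61" --pt "0.06 6.36 8.61" --pt "0.06 6.36 8.61" --pt "0.06 6.36 8.61" --pt "0.06 6.36 8.61" --pt "0.06 6.36 8.61" --pt "0.06 6.36 8.61" --pt "0.06 6.36 8.61" --pt "0.06 6.36 8.61" --pt "0.06 6.36 8.61" --pt "0.06 6.36 8.61" --pt "0.06 6.36 8.61" --roll '[7.3,7.3,7.3,7.3,7.3,7.3,7.3,7.3,7.3,7.3,7.3,7.3]' --fingers '[50,50,50,50,50,50,50,50,50,50,50,50]'

```text
time_s: 2.15
eef_pos: [453.6, -278.0, 199.9]
tcp_rot: [-1.481, 1.57, 2.084]
wrist_force: [0.8, -0.0, -0.1]
gripper_width: 49.9
```

```bash
python3 -c "
from h import *
plan(452,-282,200,-66.4)
p,d,m=snap('wrist');save('w1.png',p);np.savez('pics/w1.npz',p=p,d=d,**m)"
```

```text
tcp [ 453.6 -278.   199.9] psi -65.7 j6 0.47 t 2.15 | offset [-0.003  0.101  0.103] roll 0.11
```

View pics/w1.png

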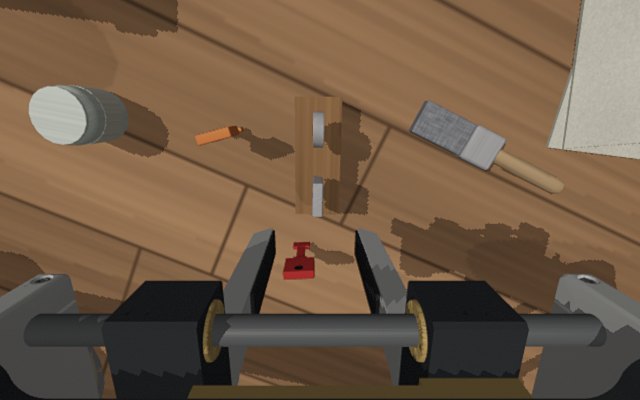

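The wrist view shows the square key at (318,197), nearest the gripper and between the fingers, the round key at (318,129), red at (299,262) and orange at (218,135). I'll measure the tops from depth.

Run:
```python
from h import *
z=np.load('pics/w1.npz');m=z;p,d=z['p'],z['d'];W=deproj(m,d);hsv=cv2.cvtColor(p,cv2.COLOR_RGB2HSV)
mk=((hsv[...,1]<70)&(hsv[...,2]>90)&(W[...,2]>80)&(d>0));mk[:,:300]=0;mk[:,340:]=0;mk[:100]=0;mk[225:]=0
k,l,st,ce=cv2.connectedComponentsWithStats(mk.astype(np.uint8))
for i in range(1,k):
    if st[i,4]<30: continue
    ys,xs=np.nonzero(l==i);Q=W[ys,xs]
    top=Q[:,2]>90
    print(st[i],ce[i].round(1),Q[:,2].min().round(),Q[:,2].max().round(),top.sum())
    P=np.array([onz(m,u,v,94)[:2] for u,v in zip(xs[top],ys[top])],np.float32)
    print(cv2.minAreaRect(P),P.mean(0))
t=(W[...,2]>33)&(W[...,2]<46)&(d>0);t[:,:280]=0;t[:,360:]=0;t[:90]=0;t[222:]=0
k,l,st,ce=cv2.connectedComponentsWithStats(t.astype(np.uint8));i=1+np.argmax(st[1:,4]);print('blk',st[i],cv2.minAreaRect(W[l==i][:,:2].astype(np.float32)),np.median(W[l==i][:,2]))
b=(l==i);ys,xs=np.nonzero(b);P=np.array([onz(m,u,v,40)[:2] for u,v in zip(xs,ys)],np.float32);print(cv2.minAreaRect(P))
plan(451,-282.6,58,-66.4)
```

```text
[313 112  11  35 355] [318.  128.6] 80.0 96.0 254
((511.0941162109375, -255.90838623046875), (22.216623306274414, 9.167471885681152), 24.239439010620117) [ 511.1503  -255.88042]
[312 180  11  37 373] [317.  198.7] 80.0 96.0 357
((451.214111328125, -282.0280456542969), (33.18034362792969, 9.7355318069458), 24.102293014526367) [ 451.36884 -281.90045]
blk [ 295   97   47  118 4521] ((480.7145080566406, -269.3560485839844), (129.9507293701172, 49.96873092651367), 23.512311935424805) 40.073508183524396
((480.9666748046875, -269.5029296875), (129.8195343017578, 49.78374099731445), 23.242938995361328)
tcp [ 453.7 -277.9  200.1] psi -65.7 j6 0.47 t 2.2 | offset [4.737 0.109 0.147] roll 0.11
```

```bash
python3 -c "
from h import *
plan(451.3,-282,59,-66.0)"
```

```text
tcp [ 453.7 -277.9  200.1] psi -65.7 j6 0.47 t 2.2 | offset [4.704 0.095 0.13 ] roll 0.05
```

Emit:
arm_command --pt "0.5 0.1 0.13" --pt "1.5 0.1 0.13" --pt "2.5 0.1 0.13" --pt "3.3 0.1 0.13" --pt "4.0 0.1 0.13" --pt "4.4 0.1 0.13" --pt "4.7 0.1 0.13" --pt "4.7 0.1 0.13" --pt "4.7 0.1 0.13" --roll '[0.05,0.05,0.05,0.05,0.05,0.05,0.05,0.05,0.05]' --fingers '[50,50,50,50,50,50,50,50,50]'

```text
time_s: 2.95
eef_pos: [452.0, -283.2, 59.4]
tcp_rot: [2.507, 1.571, -0.216]
wrist_force: [-0.0, -0.6, -0.1]
gripper_width: 50.0
```

```bash
python3 -c "
from h import *
plan(451.3,-282,59,-66.0); print(manip.read_state()['wrist_force'])"
```

```text
tcp [ 452.  -283.2   59.4] psi -66.1 j6 0.46 t 2.95 | offset [ 0.012 -0.046  0.004] roll -0.01
[-0.03616628 -0.55558866 -0.09316591]
```

Emit:
arm_command --pt "0.0 -0.04 0.0" --pt "0.0 -0.04 0.0" --pt "0.0 -0.04 0.0" --pt "0.0 -0.04 0.0" --pt "0.0 -0.04 0.0" --pt "0.0 -0.04 0.0" --pt "0.0 -0.04 0.0" --roll '[0,0,0,0,0,0,0]' --fingers '[50,0,0,0,0,0,0]'

```text
time_s: 3.53
eef_pos: [451.3, -282.8, 59.1]
tcp_rot: [2.519, 1.571, -0.205]
wrist_force: [0.7, -0.5, -0.5]
gripper_width: 13.5
```

```bash
python3 -c "
from h import *
plan(451.3,-282,59,-66.0); s=manip.read_state(); print(s['wrist_force'],s['moment'],s['gripper_width'])"
```

```text
tcp [ 451.3 -282.8   59.1] psi -66.1 j6 0.46 t 3.53 | offset [ 0.003 -0.023 -0.01 ] roll -0.02
[ 0.7003933  -0.45014734 -0.47139127] [-0.01137673  0.24734719 -0.05511006] 13.488246338335442
```

Emit:
arm_command --pt "0.0 0.0 0.0" --pt "0.0 0.0 0.0" --pt "0.0 0.0 0.0" --pt "0.0 0.0 0.0" --roll '[0,0,0,0]' --fingers '[0,0,0,0]'

```text
time_s: 3.87
eef_pos: [451.3, -282.6, 59.1]
tcp_rot: [-2.228, 1.571, 1.33]
wrist_force: [-0.8, -0.4, 1.4]
gripper_width: 9.8
```

```bash
python3 -c "
from h import *
plan(451.3,-282,59,-66.0); s=manip.read_state(); print(s['wrist_force'],s['moment'],s['gripper_width'])"
```

```text
tcp [ 451.3 -282.6   59.1] psi -66.1 j6 0.46 t 3.87 | offset [ 0.002 -0.019 -0.009] roll -0.02
[-0.79914087 -0.35864913  1.42304062] [ 0.0523099   0.16798425 -0.02565713] 9.802195204679101
```

Emit:
arm_command --pt "-0.1 0 0" --pt "-0.3 0 0" --pt "-0.6 0 0" --pt "-1.0 0 0" --pt "-1.6 0 0" --pt "-2.5 0 0" --pt "-3.5 0 0" --pt "-4.5 0 0" --pt "-5.2 0 0" --pt "-5.7 0 0" --pt "-5.7 0 0" --roll '[0,0,0,0,0,0,0,0,0,0,0]' --fingers '[0,0,0,0,0,0,0,0,0,0,0]'

```text
time_s: 4.78
eef_pos: [453.1, -284.1, 234.6]
tcp_rot: [2.049, 1.562, -0.676]
wrist_force: [-0.4, 0.2, 0.1]
gripper_width: 10.0
```

```bash
python3 -c "
from h import *
plan(555,141,245,107); s=manip.read_state(); print(s['wrist_force'],s['moment'],s['gripper_width'])
p,d,m=snap('side');save('s2.png',p[180:320,260:420].repeat(4,0).repeat(4,1))
p,d,m=snap('scene');save('c2.png',p[130:270,160:320].repeat(4,0).repeat(4,1))"
```

```text
tcp [ 453.1 -284.1  234.6] psi -66.1 j6 0.46 t 4.78 | offset [ -0.4   -11.576  -8.848] roll -28.85
[-0.39808595  0.23500921  0.05436991] [-0.01652515  0.16366233  0.01365707] 10.009327552316037
```

View pics/s2.png

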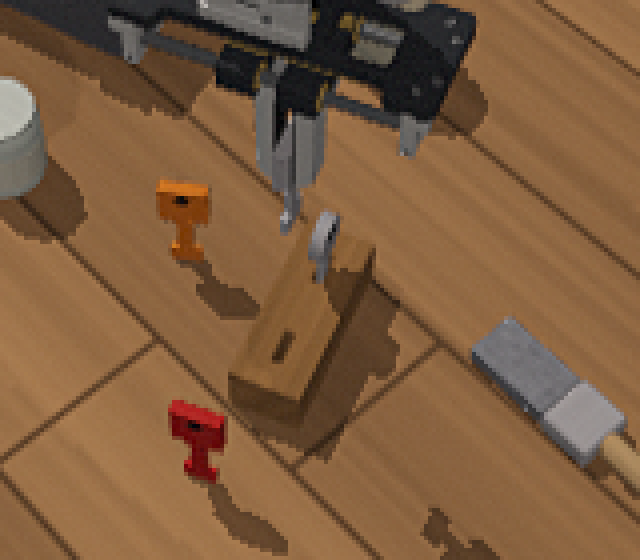

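View pics/c2.png

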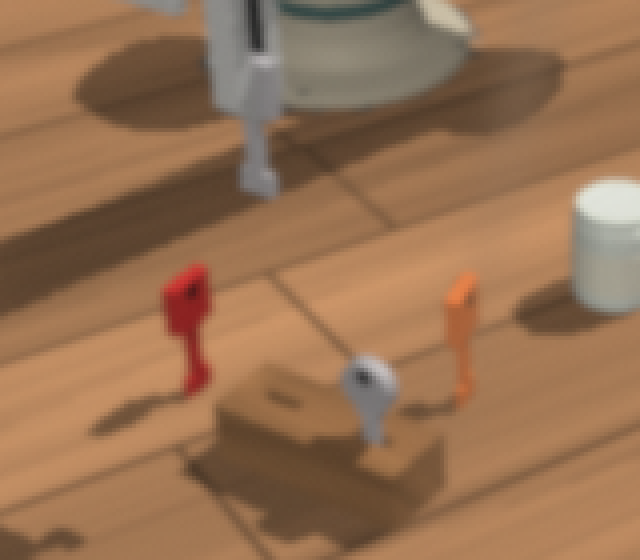

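The key hangs upright, square to the gripper; its slot is empty and the round key is untouched. Next I'll carry it to the lock and turn the hand about.

Emit:
arm_command --pt "-0.3 -11.6 -8.6" --pt "-0.3 -11.6 -8.6" --pt "-0.3 -11.6 -8.6" --pt "-0.3 -11.6 -8.6" --pt "-0.3 -11.6 -8.6" --pt "-0.3 -11.6 -8.6" --pt "-0.3 -11.6 -8.6" --pt "-0.3 -11.6 -8.6" --pt "-0.3 -11.6 -8.6" --pt "-0.3 -11.6 -8.6" --pt "-0.3 -11.6 -8.6" --pt "-0.3 -11.6 -8.6" --roll '[-1,-2,-3,-4,-5,-6,-7,-8.1,-9.2,-10.3,-11.4,-12.5]' --fingers '[0,0,0,0,0,0,0,0,0,0,0,0]'

```text
time_s: 5.88
eef_pos: [545.8, 144.3, 236.8]
tcp_rot: [-2.256, 1.567, 2.622]
wrist_force: [-0.1, -0.4, -0.1]
gripper_width: 9.6
```

```bash
python3 -c "
from h import *
plan(549,140,240,107)"
```

```text
tcp [545.8 144.3 236.8] psi 9.5 j6 -0.03 t 5.88 | offset [-0.107  0.083  0.16 ] roll -16.25
```

Emit:
arm_command --pt "-0.1 0.1 0.1" --pt "-0.1 0.1 0.1" --pt "-0.1 0.1 0.1" --pt "-0.1 0.1 0.1" --pt "-0.1 0.1 0.1" --pt "-0.1 0.1 0.1" --pt "-0.1 0.1 0.1" --pt "-0.1 0.1 0.1" --pt "-0.1 0.1 0.1" --pt "-0.1 0.1 0.1" --pt "-0.1 0.1 0.1" --pt "-0.1 0.1 0.1" --roll '[-1.1,-2.2,-3.3,-4.4,-5.5,-6.6,-7.7,-8.8,-9.9,-11,-12.1,-13.2]' --fingers '[0,0,0,0,0,0,0,0,0,0,0,0]'

```text
time_s: 6.88
eef_pos: [548.5, 137.3, 240.0]
tcp_rot: [-3.008, 1.567, -3.035]
wrist_force: [-0.3, -0.0, -1.5]
gripper_width: 9.8
```

Emit:
arm_command --pt "0 0 0" --pt "0 0 0" --pt "0 0 0" --pt "0 0 0" --pt "0 0 0" --roll '[-1,-2,-2.8,-2.8,-2.8]' --fingers '[0,0,0,0,0]'

```text
time_s: 7.3
eef_pos: [548.8, 137.4, 240.5]
tcp_rot: [2.977, 1.568, -3.048]
wrist_force: [-0.9, -0.8, -1.5]
gripper_width: 9.7
```

```bash
python3 -c "
from h import *
plan(549,140,240,107)
p,d,m=snap('wrist');save('w3.png',p);np.savez('pics/w3.npz',p=p,d=d,**m)"
```

```text
tcp [548.8 137.4 240.5] psi 104.8 j6 -1.71 t 7.3 | offset [0.018 0.082 0.028] roll -0.37
```

View pics/w3.png

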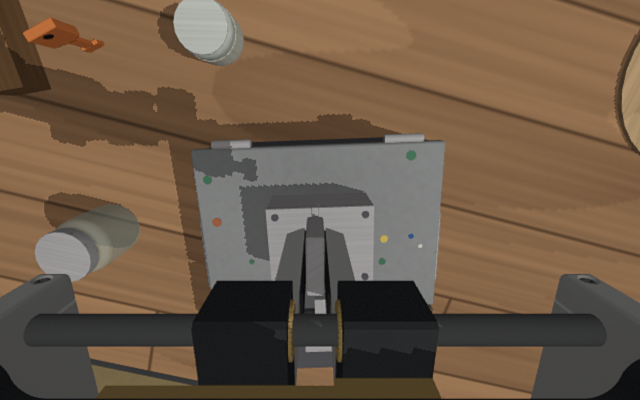

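The view's up direction is towards the base, so the fingers cover the keyway. I'll move beyond it by about 85 mm.

Emit:
arm_command --pt "0 0 1" --pt "0 0 2" --pt "0 0 2.8" --pt "0 0 2.8" --pt "0 0 2.8" --pt "0 0 2.8" --roll '[-0.3,-0.3,-0.3,-0.3,-0.3,-0.3]' --fingers '[0,0,0,0,0,0]'

```text
time_s: 7.85
eef_pos: [629.8, 159.0, 241.3]
tcp_rot: [2.98, 1.568, -3.012]
wrist_force: [-0.6, -0.2, -1.0]
gripper_width: 9.9
```

```bash
python3 -c "
from h import *
plan(587,152,240,107)
p,d,m=snap('wrist');save('w4.png',p);np.savez('pics/w4.npz',p=p,d=d,**m)"
```

```text
tcp [629.8 159.  241.3] psi 106.7 j6 -1.72 t 7.85 | offset [ 0.045  0.187 -1.434] roll -0.06
```

View pics/w4.png

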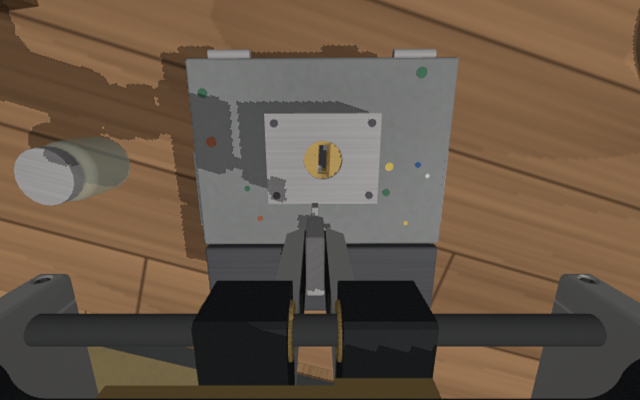

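The keyway's brass disc is at (323,160), with the slot running nearly down the picture. The key's bit shows at (315,208).

Run:
```python
from h import *
z=np.load('pics/w4.npz');m=z;p,d=z['p'],z['d'];W=deproj(m,d);hsv=cv2.cvtColor(p,cv2.COLOR_RGB2HSV)
A=cv2.resize(p[125:225,270:380],(770,700)[:2],interpolation=cv2.INTER_NEAREST)[:600];save('w4c.png',A)
br=cv2.inRange(hsv,(10,90,60),(32,255,255));br[:130]=0;br[195:]=0;br[:,:295]=0;br[:,350:]=0
c=max(cv2.findContours(br,cv2.RETR_EXTERNAL,cv2.CHAIN_APPROX_NONE)[0],key=cv2.contourArea)
h=cv2.convexHull(c).reshape(-1,2);P=np.array([onz(m,u,v,148)[:2] for u,v in h],np.float32)
print('circ',cv2.minEnclosingCircle(P),'ell',cv2.fitEllipse(P))
# dark slot
g=p.max(2); sl=((g<70)|(br==0)); mask=np.zeros_like(br);cv2.fillPoly(mask,[cv2.convexHull(c)],1)
er=cv2.erode(mask,np.ones((5,5)))
s=(sl&(er>0))
ys,xs=np.nonzero(s);Q=np.array([onz(m,u,v,148)[:2] for u,v in zip(xs,ys)],np.float32);print('slot',len(Q),cv2.minAreaRect(Q),Q.mean(0))
# brass pixel inside vs floor depth
print(np.round(W[140:182:3,323,2]),np.round(W[160,305:342:3,2]))
t=(W[...,2]>145)&(W[...,2]<156)&(d>0)&(hsv[...,1]<60);t[:90]=0;t[215:]=0;t[:,:240]=0;t[:,400:]=0
k,l,st,ce=cv2.connectedComponentsWithStats(t.astype(np.uint8));i=1+np.argmax(st[1:,4]);ys,xs=np.nonzero(l==i)
P=np.array([onz(m,u,v,150)[:2] for u,v in zip(xs,ys)],np.float32);print('case',st[i],cv2.minAreaRect(P),np.median(W[l==i][:,2]))
```

```text
circ ((590.7857055664062, 153.66256713867188), 16.700468063354492) ell ((590.76904296875, 153.66244506835938), (33.08602523803711, 33.328834533691406), 39.319786071777344)
slot 193 ((589.8833618164062, 153.38758850097656), (24.43777084350586, 7.161526679992676), 13.464712142944336) [588.82074 152.6849 ]
[150. 147. 135. 135. 112. 112. 113. 112. 111. 113. 125. 142. 148. 151.] [148. 148. 149. 148. 147. 111. 111. 129. 148. 147. 148. 148. 149.]
case [ 264  114  118   90 9017] ((590.9801025390625, 153.51422119140625), (78.93408203125, 100.21420288085938), 16.643253326416016) 150.11255398699632
```

View pics/w4c.png

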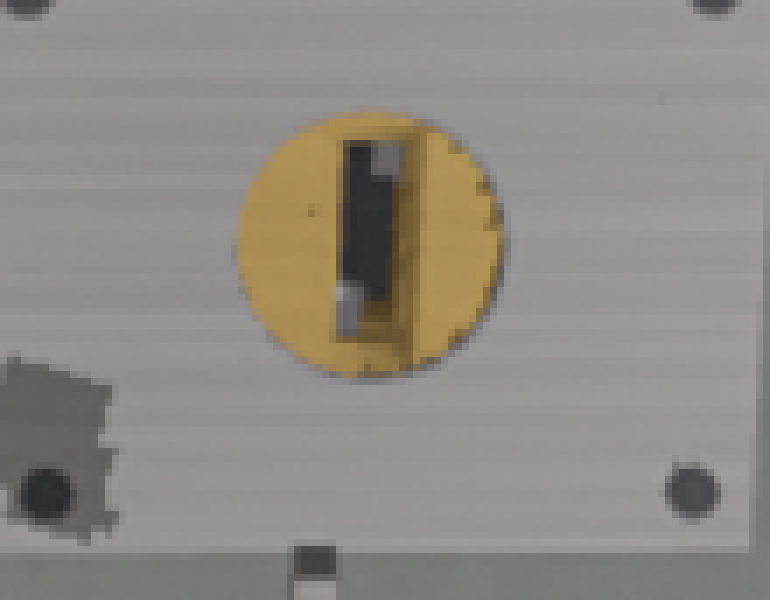

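```bash
python3 - <<'E'
from h import *
z=np.load('pics/w4.npz');m=z;p,d=z['p'],z['d'];W=deproj(m,d)
np.set_printoptions(linewidth=200,suppress=True)
print('z');print(np.round(W[198:240:2,306:328,2]).astype(int))
print(p[198:240:2,306:328].max(2))
s=manip.read_state();R=toolR(s)
for v in (203,205,207):
  for zz in (190,192): print(v,zz,(R.T@(onz(m,315,v,zz)-s['eef_pos'])).round(1))
E
python3 - <<'E'
from h import *
z=np.load('pics/w4.npz');save('w4d.png',z['p'][190:250,290:350].repeat(10,0).repeat(10,1))
E
```

```text
z
[[150 149 150 149 151 149 150 150 151 149 149 150 150 150 151 150 149 150 151 149 150 150]
 [152 149 150 149 150 151 150 149 149 150 150 149 149 151 151 149 150 150 151 150 150 151]
 [150 150 149 149 149 150 150 151 151 150 150 150 151 151 150 150 150 152 150 150 150 150]
 [100 100 100  99  99  99 197 196 197 198 197 197 102  99 101 100 101 100  99 101  99  99]
 [ 99  99 100 102 100 100 202 202 202 203 203 203  99 100 100 101 101 100 100 101 101 100]
 [ 99 100 101 100 101  99 207 206 207 206 207 205 100 102 102 100 100 100 101  99 102 100]
 [ 99 101  99 100 100 101 206 207 208 207 206 207  99  99  99 100 101 100 100  99 100  99]
 [ 99 100  99 100 100 100 208 207 206 206 206 206 100  99 101 100  99 101 100 100  99 101]
 [100 101 100 100 100 100 206 207 206 205 207 206  99 100 101 101 101 100  99 100 100 100]
 [101 100  99 101 100  99 207 208 207 208 207 208 100 100 100 100 102 100 100 100  99 100]
 [100 245 245 247 246 246 246 247 246 247 245 245 246 246 246 246 245 100 101 100 100 101]
 [100 249 249 249 250 250 250 250 250 250 250 250 250 251 250 249 249 100  99 100 101  99]
 [100 
[... 2181 characters left out ...]
 69  67  70  71  71  71  72  72  71  70  71  72  71  72  73  71  70  85 122  96  80  79]
 [ 62  69  70  71  72  73  71  72  71  71  71  71  71  70  72  71  71  69  80  86  83  82]
 [ 62  69  72  71  72  72  72  71  71  71  72  71  71  71  73  73  73  71  36  40  77  83]
 [ 63  71  70  72  72  72  73  72  71  71  71  70  71  71  71  72  73  72  41  38  78  83]
 [ 62  71  74  73  74  74  73  73  73  74  73  73  73  73  73  74  74  72  44  29  77  84]
 [ 86  95  98  99  99  97  96  96  95  96  96  95  96  98  98  99  97  94  57  25  72  82]]
203 190 [ 51.7  -0.5 -10.9]
203 192 [ 49.7  -0.5 -11.5]
205 190 [51.7 -0.5 -9.3]
205 192 [49.7 -0.5 -9.9]
207 190 [51.7 -0.5 -7.6]
207 192 [49.7 -0.5 -8.3]
```

View pics/w4d.png

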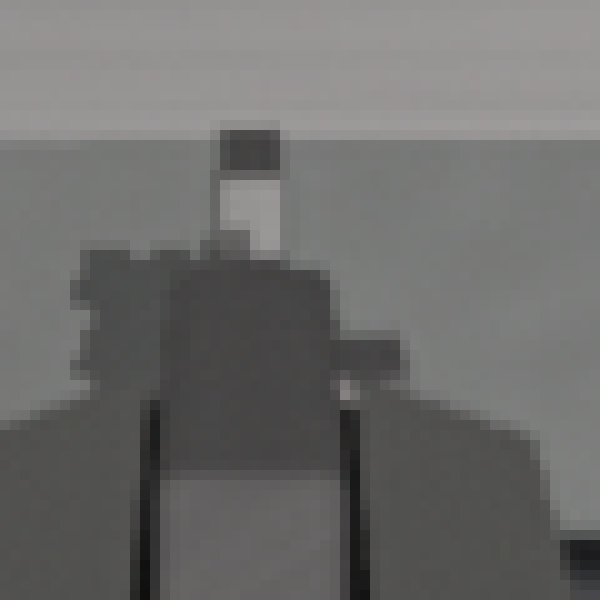

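```bash
python3 -c "
from h import *
plan(591.2,154.2,206,103.3)"
```

```text
tcp [629.7 158.9 241.7] psi 106.7 j6 -1.72 t 7.9 | offset [ 1.192  0.217 -1.272] roll 0.56
```

Emit:
arm_command --pt "0 0.22 -0.8" --pt "0.3 0.22 -1.27" --pt "0.9 0.22 -1.27" --pt "1.15 0.22 -1.27" --pt "1.15 0.22 -1.27" --pt "1.15 0.22 -1.27" --roll '[0.56,0.56,0.56,0.56,0.56,0.56]' --fingers '[0,0,0,0,0,0]'

```text
time_s: 8.4
eef_pos: [592.1, 154.4, 207.7]
tcp_rot: [2.845, 1.571, 3.078]
wrist_force: [-0.7, 0.2, -0.7]
gripper_width: 9.8
```

```bash
python3 -c "
from h import *
plan(591.2,154.2,206,103.3);print(manip.read_state()['wrist_force'])
p,d,m=snap('wrist');save('w5.png',p[130:230,270:370].repeat(6,0).repeat(6,1))
p,d,m=snap('side');save('s5.png',p[60:200,200:350].repeat(4,0).repeat(4,1))
p,d,m=snap('scene');save('c5.png',p[70:220,350:510].repeat(4,0).repeat(4,1))"
```

```text
tcp [592.1 154.4 207.7] psi 103.3 j6 -1.66 t 8.4 | offset [ 0.056  0.001 -0.03 ] roll 0.0
[-0.68340522  0.22181119 -0.74235162]
```

View pics/w5.png

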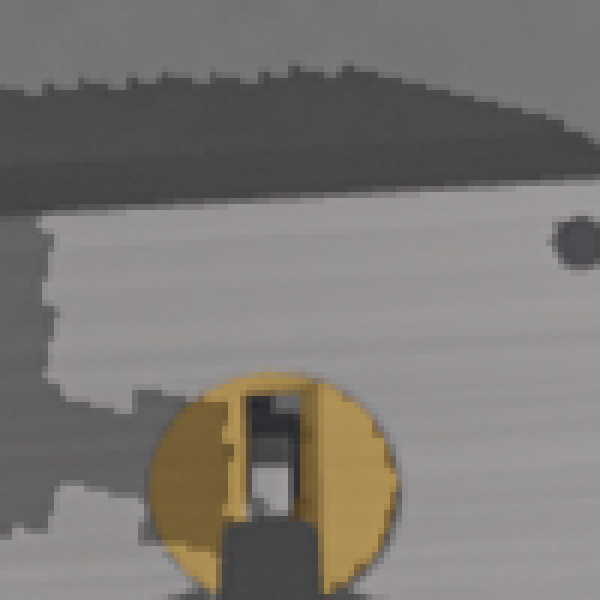

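View pics/s5.png

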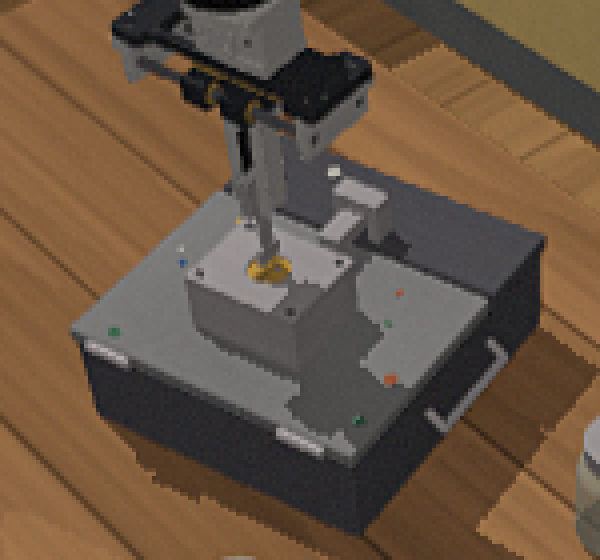

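View pics/c5.png

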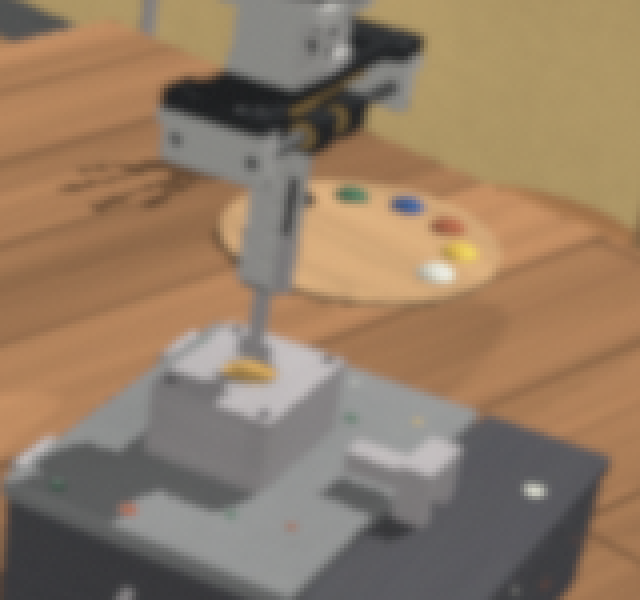

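The key's bit (wrist crop about (272,490)) sits over the slot. I'll lower it to about 7 mm deep and check the force.

Emit:
arm_command --pt "0.1 0 -0.03" --pt "0.2 0 -0.03" --pt "0.3 0 -0.03" --pt "0.4 0 -0.03" --pt "0.5 0 -0.03" --pt "0.6 0 -0.03" --pt "0.6 0 -0.03" --roll '[0,0,0,0,0,0,0]' --fingers '[0,0,0,0,0,0,0]'

```text
time_s: 9.13
eef_pos: [591.1, 154.2, 188.6]
tcp_rot: [3.016, 1.569, -3.034]
wrist_force: [-0.6, -0.3, 0.4]
gripper_width: 10.0
```

```bash
python3 -c "
from h import *
plan(591.2,154.2,187,103.3);s=manip.read_state();print(s['wrist_force'],s['moment'],s['gripper_width'])
"
```

```text
tcp [591.1 154.2 188.6] psi 103.3 j6 -1.66 t 9.13 | offset [ 0.054 -0.001  0.004] roll 0.01
[-0.60081429 -0.28029642  0.4331228 ] [ 0.09244165  0.0029527  -0.00629811] 9.991557391090272
```

Emit:
arm_command --pt "0.04 0 0" --pt "0.08 0 0" --pt "0.12 0 0" --pt "0.15 0 0" --pt "0.18 0 0" --pt "0.2 0 0" --roll '[0,0,0,0,0,0]' --fingers '[0,0,0,0,0,0]'

```text
time_s: 9.63
eef_pos: [591.6, 154.3, 183.9]
tcp_rot: [0.014, 1.57, 0.247]
wrist_force: [-0.8, 0.7, 3.2]
gripper_width: 9.7
```

```bash
python3 -c "
from h import *
plan(591.2,154.2,183,103.3);s=manip.read_state();print(s['wrist_force'],s['moment'],s['gripper_width'])
"
```

```text
tcp [591.6 154.3 183.9] psi 103.3 j6 -1.66 t 9.63 | offset [ 0.029  0.001 -0.015] roll 0.01
[-0.81788114  0.67440053  3.2339628 ] [ 0.0569457   0.19760679 -0.01026102] 9.683520229280958
```

The pins stop the key at about the expected depth (135 mm), with 3 N. I'll add a little pressure and rock it anticlockwise.

Emit:
arm_command --pt "0.08 0 0" --pt "0.12 0 0" --pt "0.14 0 0" --pt "0.14 0 0" --pt "0.14 0 0" --pt "0.14 0 0" --pt "0.14 0 0" --pt "0.14 0 0" --roll '[0,0,-0.6,-1.2,-1.8,-2.4,-3.0,-3.0]' --fingers '[0,0,0,0,0,0,0,0]'

```text
time_s: 10.3
eef_pos: [592.3, 154.7, 181.2]
tcp_rot: [-0.23, 1.567, 0.318]
wrist_force: [0.7, 1.2, 0.4]
gripper_width: 9.9
```

```bash
python3 -c "
from h import *
plan(591.2,154.2,183,103.3);s=manip.read_state();print(s['wrist_force'],s['moment'],s['gripper_width'])
"
```

```text
tcp [592.3 154.7 181.2] psi 121.4 j6 -1.98 t 10.3 | offset [-0.061  0.007 -0.04 ] roll 3.02
[0.74900944 1.23199092 0.374891  ] [ 0.19678112  0.05941201 -0.02251024] 9.855952046681981
```

Emit:
arm_command --pt "0.05 0 0" --pt "0.1 0 0" --pt "0.12 0 0" --pt "0.15 0 0" --pt "0.15 0 0" --roll '[0,0,-0.5,-1.0,-1.0]' --fingers '[0,0,0,0,0]'

```text
time_s: 10.72
eef_pos: [591.0, 154.3, 173.7]
tcp_rot: [2.526, 1.569, -3.105]
wrist_force: [-0.7, 0.4, -0.9]
gripper_width: 9.9
```

```bash
python3 -c "
from h import *
plan(591.2,154.2,183,103.3);s=manip.read_state();print(s['wrist_force'],s['moment'],s['gripper_width'])
"
```

```text
tcp [591.  154.3 173.7] psi 127.4 j6 -2.08 t 10.72 | offset [-0.31  -0.007  0.004] roll 4.01
[-0.71877806  0.37288498 -0.91633367] [ 0.1614516   0.06291655 -0.01067726] 9.889209946094871
```

Past the pins: the end is at about 125 mm with no force. Going on to the floor.

Emit:
arm_command --pt "0.08 0 0" --pt "0.16 0 0" --pt "0.24 0 0" --pt "0.32 0 0" --pt "0.38 0 0" --pt "0.42 0 0" --pt "0.45 0 0" --pt "0.45 0 0" --roll '[0,0,0,0,0,0,0,0]' --fingers '[0,0,0,0,0,0,0,0]'

```text
time_s: 11.38
eef_pos: [591.4, 154.4, 161.1]
tcp_rot: [1.738, 1.57, 2.39]
wrist_force: [0.3, 1.1, -1.2]
gripper_width: 9.8
```

```bash
python3 -c "
from h import *
plan(591.2,154.2,161,103.3);s=manip.read_state();print(s['wrist_force'],s['moment'],s['gripper_width'])
"
```

```text
tcp [591.4 154.4 161.1] psi 127.3 j6 -2.08 t 11.38 | offset [ 0.004 -0.003 -0.009] roll 4.0
[ 0.34116081  1.10197767 -1.24895594] [ 0.45406544  0.14720589 -0.02863904] 9.765342516144944
```

Emit:
arm_command --pt "0.03 0 0" --pt "0.06 0 0" --pt "0.09 0 0" --pt "0.12 0 0" --pt "0.12 0 0" --roll '[0,0,0,0,0]' --fingers '[0,0,0,0,0]'

```text
time_s: 11.8
eef_pos: [591.4, 154.5, 161.0]
tcp_rot: [-0.372, 1.569, 0.28]
wrist_force: [-4.5, 1.2, 13.2]
gripper_width: 9.8
```

```bash
python3 -c "
from h import *
plan(591.2,154.2,161,103.3);s=manip.read_state();print(s['wrist_force'],s['moment'],s['gripper_width'])
p,d,m=snap('scene');save('c6.png',p[70:220,350:510].repeat(4,0).repeat(4,1))"
```

```text
tcp [591.4 154.5 161. ] psi 127.3 j6 -2.08 t 11.8 | offset [-0.001 -0.002 -0.012] roll 4.01
[-4.4520118   1.17371081 13.16747946] [ 0.29500638  1.13125798 -0.00610455] 9.835496716127306
```

View pics/c6.png

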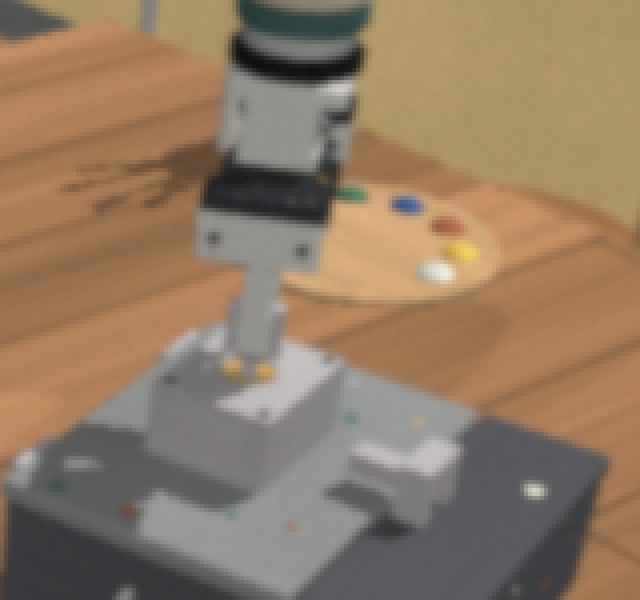

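Floor reached at TCP 161.0, matching 36 mm depth, with 13 N. I'll ease the pressure and turn clockwise.

Emit:
arm_command --pt "-0.06 0 0" --pt "-0.06 0 0" --pt "-0.06 0 0" --pt "-0.06 0 0" --pt "-0.06 0 0" --pt "-0.06 0 0" --pt "-0.06 0 0" --pt "-0.06 0 0" --pt "-0.06 0 0" --pt "-0.06 0 0" --pt "-0.06 0 0" --roll '[0,0.8,1.7,2.6,3.5,4.4,5.3,6.2,7.1,8,8]' --fingers '[0,0,0,0,0,0,0,0,0,0,0]'

```text
time_s: 12.77
eef_pos: [592.7, 154.4, 161.0]
tcp_rot: [0.311, 1.567, 0.122]
wrist_force: [-0.1, 2.0, 5.6]
gripper_width: 9.7
```

```bash
python3 -c "
from h import *
plan(591.2,154.2,161,7.9);s=manip.read_state();print(s['wrist_force'],s['moment'],s['gripper_width'])"
```

```text
tcp [592.7 154.4 161. ] psi 79.2 j6 -1.24 t 12.77 | offset [ 0.    -0.016 -0.049] roll 11.88
[-0.10516172  2.03626293  5.60155141] [0.27153266 0.17976659 0.02624124] 9.67741439414307
```

Emit:
arm_command --pt "0 0 0" --pt "0 0 0" --pt "0 0 0" --pt "0 0 0" --pt "0 0 0" --pt "0 0 0" --pt "0 0 0" --pt "0 0 0" --pt "0 0 0" --pt "0 0 0" --pt "0 0 0" --roll '[0.8,1.7,2.6,3.5,4.4,5.3,6.2,7.1,8,8.5,8.5]' --fingers '[0,0,0,0,0,0,0,0,0,0,0]'

```text
time_s: 13.68
eef_pos: [592.2, 153.4, 161.0]
tcp_rot: [0.485, 1.568, -0.592]
wrist_force: [-1.5, -0.8, 6.3]
gripper_width: 9.8
```

```bash
python3 -c "
from h import *
plan(591.2,154.2,161,7.9);s=manip.read_state();print(s['wrist_force'],s['moment'],s['gripper_width'])"
```

```text
tcp [592.2 153.4 161. ] psi 28.3 j6 -0.35 t 13.68 | offset [ 0.001 -0.016 -0.038] roll 3.39
[-1.51005376 -0.79134718  6.27842524] [-0.09654137  0.42412529  0.08975392] 9.83823529892702
```

Emit:
arm_command --pt "0 0 0" --pt "0 0 0" --pt "0 0 0" --pt "0 0 0" --pt "0 0 0" --pt "0 0 0" --pt "0 0 0" --pt "0 0 0" --roll '[0.8,1.6,2.4,3.0,3.4,3.4,3.4,3.4]' --fingers '[0,0,0,0,0,0,0,0]'

```text
time_s: 14.35
eef_pos: [591.7, 153.3, 161.0]
tcp_rot: [0.499, 1.568, -0.933]
wrist_force: [-2.2, -0.1, 7.5]
gripper_width: 9.4
```

```bash
python3 -c "
from h import *
plan(591.2,154.2,161,7.9);s=manip.read_state();print(s['wrist_force'],s['moment'],s['gripper_width'])
p,d,m=snap('wrist');save('w7.png',p);np.savez('pics/w7.npz',p=p,d=d,**m)
p,d,m=snap('scene');save('c7.png',p[70:220,350:510].repeat(4,0).repeat(4,1))
p,d,m=snap('side');save('s7.png',p[60:200,200:350].repeat(4,0).repeat(4,1))"
```

```text
tcp [591.7 153.3 161. ] psi 8.0 j6 0.0 t 14.35 | offset [ 0.    -0.013 -0.033] roll 0.01
[-2.20506568 -0.13979171  7.48174773] [-0.26832377  0.59595285  0.13258097] 9.358160570044713
```

View pics/w7.png

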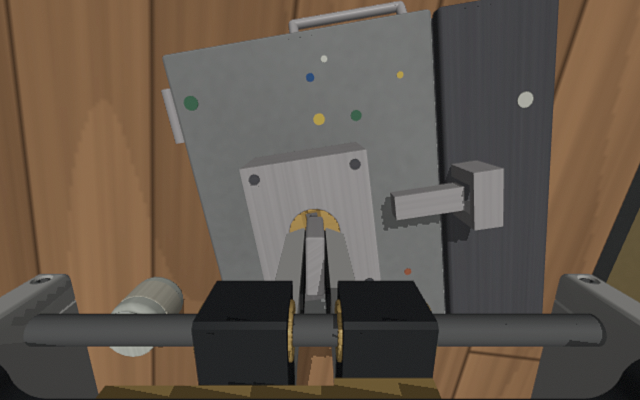

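View pics/c7.png

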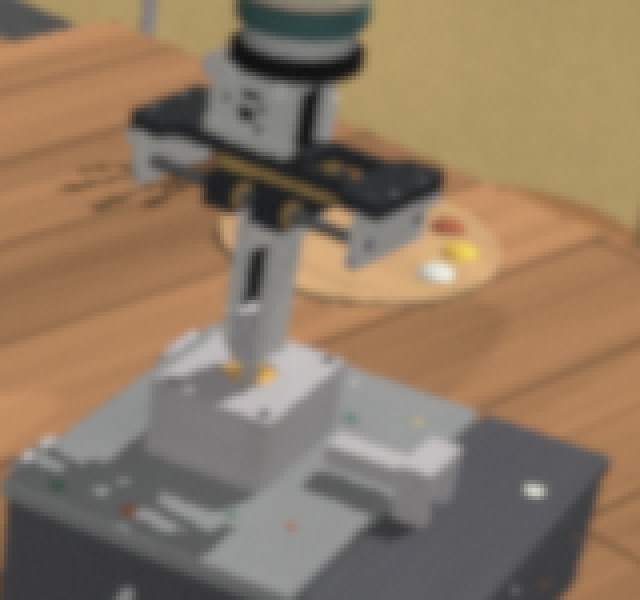

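View pics/s7.png

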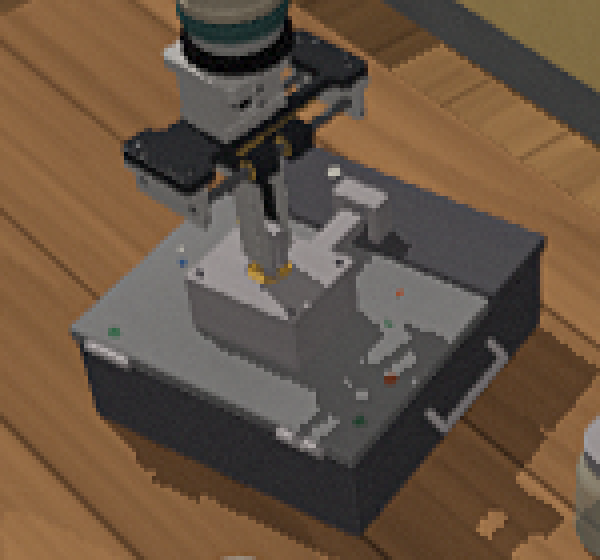

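The bolt has drawn back towards the case: in the scene crop its end went from x=350 to 330. The turning moment, 0.13 N m, fits the spring at about 90°. I'll add a small extra turn to make sure of the stop.

Emit:
arm_command --pt "0 0 0" --pt "0 0 0" --pt "0 0 0" --pt "0 0 0" --pt "0 0 0" --roll '[0.1,0.2,0.3,0.3,0.3]' --fingers '[0,0,0,0,0]'

```text
time_s: 14.92
eef_pos: [591.7, 153.3, 161.0]
tcp_rot: [0.519, 1.568, -0.944]
wrist_force: [-1.7, -1.5, 7.3]
gripper_width: 9.8
```

Run:
```python
from h import *
plan(591.2,154.2,161,7.9);s=manip.read_state();print(s['wrist_force'],s['moment'],s['gripper_width'],s['joints'])
# bolt end from wrist depth, chest frame
p,d,m=snap('wrist');W=deproj(m,d)
z0=np.load('pics/scene0.npz');pp,dd,mm=snap('scene')
th=np.radians(16.9);ex=np.array([np.cos(th),np.sin(th)]);ey=np.array([-ex[1],ex[0]]);c=np.array([590.8,153.6])
for n,D,M in (('wrist now',d,m),('scene now',dd,mm),('scene start',z0['d'],z0),('side start',np.load('pics/side0.npz')['d'],np.load('pics/side0.npz')),('wrist w7',np.load('pics/w7.npz')['d'],np.load('pics/w7.npz'))):
    w=deproj(M,D);a=(w[...,:2]-c)@ex;b=(w[...,:2]-c)@ey
    k=(D>0)&(a>42)&(a<130)&(abs(b)<9)&(w[...,2]>111)&(w[...,2]<145)
    print(n,k.sum(),np.percentile(a[k],[1,5,50,99]).round(1),np.histogram(a[k],bins=range(42,131,8))[0],np.median(w[...,2][k]))
```

```text
tcp [591.7 153.3 161. ] psi 6.2 j6 0.03 t 14.92 | offset [ 0.001 -0.013 -0.032] roll -0.29
[-1.72874576 -1.51260053  7.28655516] [-0.22250635  0.67295336  0.15136196] 9.848636481621579 [ 0.14099692  0.35604676  1.49791642 -0.00212     1.28655666  0.03379689]
wrist now 2737 [ 59.5  61.1  94.2 129.4] [  0   0 321 293 299 297 307 301 334 288 297] 125.31350451759874
scene now 121 [ 60.9  62.2  92.3 129.5] [ 0  0 15 15 12 14 14 13  5 14 19] 122.42190148246715
scene start 100 [ 73.8  76.   98.4 129. ] [ 0  0  0  2 17 17 12 20  3 12 17] 122.4639823363341
side start 112 [ 69.1  71.7  97.2 128.5] [ 0  0  0 13 15 15 14 12 23  9 11] 124.99752722128929
wrist w7 2701 [ 59.8  61.2  93.8 129.1] [  0   0 315 291 305 294 301 300 326 287 282] 125.34705355837671
```

Emit:
arm_command --pt "0 0 0" --pt "0 0 0" --pt "0 0 0" --pt "0 0 0" --pt "0 0 0" --pt "0 0 0" --roll '[0.1,0.1,0.1,0.1,0.1,0.1]' --fingers '[0,0,0,0,0,0]'

```text
time_s: 15.52
eef_pos: [591.7, 153.3, 161.0]
tcp_rot: [0.509, 1.569, -0.964]
wrist_force: [-2.4, -0.7, 6.6]
gripper_width: 9.8
```

Run:
```python
from h import *
plan(591.2,154.2,161,6);s=manip.read_state();print(s['wrist_force'],s['moment'],s['gripper_width'])
p,d,m=snap('wrist');w=deproj(m,d)
th=np.radians(16.9);ex=np.array([np.cos(th),np.sin(th)]);ey=np.array([-ex[1],ex[0]]);c=np.array([590.8,153.6])
a=(w[...,:2]-c)@ex;b=(w[...,:2]-c)@ey;k=(d>0)&(a>42)&(a<130)&(abs(b)<9)&(w[...,2]>111)&(w[...,2]<145)
print(np.percentile(a[k],[1,5]))
save('w8.png',p[180:330,260:380].repeat(4,0).repeat(4,1))
pp,_,_=snap('side');save('s8.png',pp)
```

```text
tcp [591.7 153.3 161. ] psi 5.6 j6 0.04 t 15.52 | offset [ 0.    -0.013 -0.032] roll -0.07
[-2.37213049 -0.73321132  6.60153782] [-0.2846602   0.57884664  0.11413727] 9.776722128927453
[59.46476885 60.97759223]
```

View pics/w8.png

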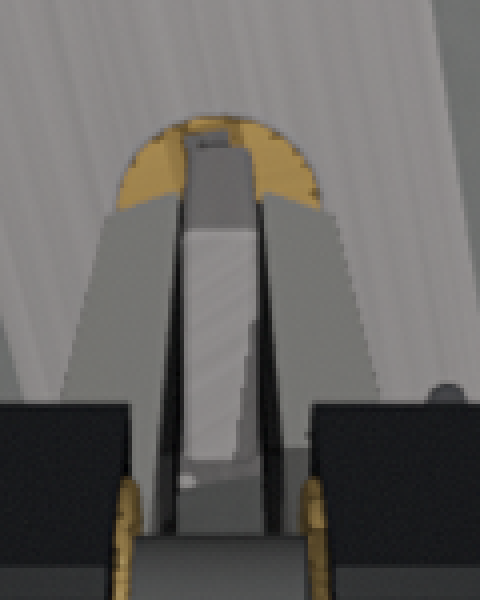

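View pics/s8.png

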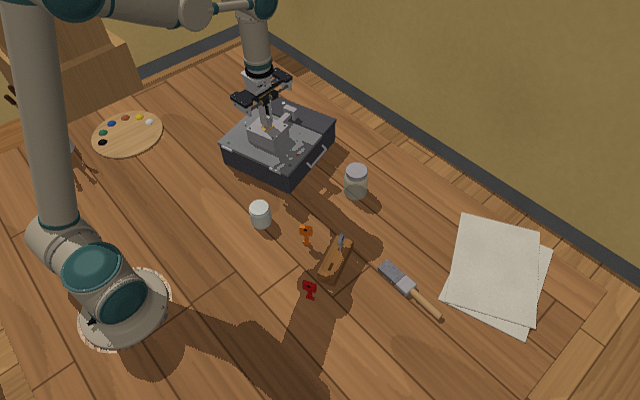

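The key is gripped squarely in the turned slot (crop about (215,180)). The round key, jar, tin and brush are where they were. Handing in.

```bash
python3 -c "
from h import *
print(manip.hand_in())"
```

```text
the job is handed in; nothing more can be done
None
```

I took the square-headed key from the block, put it into the keyway and rocked it anticlockwise under light pressure. It slipped past the pins somewhere between about 14 and 20° and went down to the floor. Then I turned it clockwise to about 101° from the middle and handed in at about 15.6 s, still gripping and holding it turned.

**Last checks:**
- **Depth:** the tool tip stood at z = 161.0 mm, which puts the key's end about 36 mm below the mouth, fully home. It was still held down with about 7 N.
- **Turn:** the turning moment was 0.11 to 0.15 N m, which fits the spring near a quarter turn.
- **Latch bolt:** it had drawn back about 13–14 mm compared with the first scene picture, so the plug is at roughly 1.5 to 1.6 rad.
- **Other things:** the round key, jar, tin, brush and both coloured look-alikes looked unmoved in the side view.

**Less certain:** I could not read the plug's angle directly. It comes from the bolt's travel, good to about ±0.1 rad, and from the key's own angle. I did not feel a hard jump in moment at the stop. No check failed.

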